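Unload the sampling station and pull its filter cassette

ROBOT

A 6-joint arm with a two-finger parallel gripper is mounted at the origin on the work surface. World frame = base frame: x ahead of the robot, y to its left, z up, the work surface at z = 0. Lengths are in m, angles in rad, forces in N, time in s.
With the tool pointing down it reaches from about 0.275 to 0.75 m from the base axis. Payload 10.2 kg.
Tool frame: the origin (TCP) lies between the finger pads; the fingertips stand 11 mm ahead of it and the grasp point (between the pads) lies 8 mm behind it; z points along the fingers, y is the line along which they close (so a half turn about z gives the same grasp; the last joint's range is limited). The gripper opens to 88 mm and grips with 3 to 60 N. Pads are 18 mm wide; open, the fingers measure 123 mm over their backs; the gripper's body (75 mm by 187 mm) begins 45 mm behind the grasp point.
Start: joints at [-1.426, 0.313, 1.498, -0, 1.331, -0.223], TCP at [0.189, -0.49, 0.25] pointing down, gripper open.
Joint ranges: [-2.94, 2.94], [-0.97, 2.17], [0.19, 2.56], [-1.23, 4.37], [0.02, 3.11], [-2.88, 2.88]. Speed limits (rad/s): [2.39, 2.39, 3.01, 3.14, 3.14, 3.14].

INTERFACE

Orientations are given as a rotation vector (axis times angle).
In Python, from rig import arm gives the robot as it stands. The module is installed in compiled form; this text tells all that it offers.
- The arm moves only by the tool jog_arm, never from a script. Its argument "increments" is a list of rows, each a list of 7 numbers: the closure, from 0 (fully open) to 1 (shut), then the shift along the tool's x, y, z in units of 40 mm (1.0 is 40 mm), then the turn, a rotation vector about the tool's x, y, z in units of 5 degrees (1.0 is 5 degrees). In form: [[grip, tx, ty, tz, ax, ay, az], ...]. A call has 1 to 12 rows; each row is the pose to reach, as a shift and turn from the pose commanded when the call began, along the tool's axes at that moment; what a row does not reach only later rows make up. A row lasts 1/12 s, in which the tool goes at most 41.7 mm and 7.16 degrees, less where a joint would pass 70% of its speed; a pose out of reach is approached as far as the arm can. A call with a gripper value outside its range is refused whole. The fingers move at their own pace and stop on an object; "grip_force" is the grip in N (left out, the last holds). Time passes only in rows, so rows that repeat a pose let the fingers close. It gives the time, the measured TCP pose, the force, the opening and the grip force at its end, in the units of the state.
- arm.state(): the state, without advancing time (a new reading comes with each control period).
- arm.read_camera(name): name is "scene" or "top"; returns a dict with "img" (400x640x3 uint8, red, green, blue), "camera_matrix" (3x3 intrinsics, pixels), "position" and "attitude" of the camera in the world. Camera axes: x right, y down, z forward; pixel columns grow to the right and rows downward; lengths in m; the calibration is good to about 2 mm. A picture is of the moment at which its call begins. There is no depth.
- arm.sign_off(): hands the job in; it is judged then, once.
The state is a dict: "time": time; "joint_pos": joint angles; "joint_vel": joint speeds; "effort": joint torques, N m; "tcp_pos": TCP position; "tool_rot": TCP orientation; "force": force on the tool from outside, world axes, zero at the start; "torque": the same for the moment, N m; "width": finger opening in m; "grip_force": force on a finger pad.
Only numpy, scipy, OpenCV 4.12 (cv2) and the standard library are available. Lean on these libraries where they do the work, as an engineer would, in place of code of your own. Each camera call takes 0.05 s, during which the arm holds its last target. There are 200 camera calls.

TASK

The run is over: first take the two finished sample pots from the sampling station's catch tray and put them in the open tote, then pinch the two side catches of the station's filter cassette together and pull the cassette straight up out of its well. Finish while still holding it: keep both catches pinched and the cassette upright and still, its foot at least 5 cm above the housing, so that I can inspect it. Leave everything else on the bench where it stands.

Things in the scene. Friction and masses are not known exactly. Their poses are not given: they have to be found in the camera images.
- station: the sampling station, fixed: a white housing 150 mm (own x) by 200 mm (own y), top face 60 mm above the bench, a low hump along its rear edge (82 mm high), a catch tray at its front (own -x). Stands left or right, the tote on the other side. Origin: on the bench under the middle of the housing and of the well that holds the cassette; z up
- station_tray (a point): middle of the catch tray's floor, 4 mm above the bench; the tray is a flat steel shelf on the front of the station, 100 mm (x) by 190 mm (y), with a rim 10 mm above the bench; its axes are the station's
- station_well (a point): centre of the mouth of the cassette's well, level with the housing top (60 mm above the bench); the mouth is 56 mm in station x and 64 mm in station y between two steel lips, the well is 42 mm deep; its axes are the station's
- tote: open grey plastic tote fixed to the bench, 200 mm (its x) by 160 mm (its y), 55 mm high, walls and floor 4 to 5 mm. Origin: centre of its underside, z up
- pot_a: finished sample pot: closed steel cylinder standing upright on the +y half of the catch tray; 34 mm diameter, cap 36 mm, 42 mm high, about 0.09 kg. Origin: centre of its underside
- pot_b: an identical sample pot on the -y half of the catch tray; the two are at least 84 mm apart. Origin: centre of its underside
- cassette: the filter cassette, about 0.25 kg, in the well, axes along the station's: a grey block 44 mm (x) by 32 mm (y), 97 mm tall, on a foot 57 mm wide (y) and 24 mm high, with a black ribbed spring catch on its +y and -y sides. Origin: centre of its underside, on the well floor, 18 mm above the bench at the start; 55 mm of it stands out of the housing
- cassette_grip (a point): point in the cassette midway between the catches at the height to pinch them, along the cassette's y: 74 mm above its origin, 32 mm above the housing, 23 mm below its top. Catch plates: 22 mm wide (x), 48 mm of them above the housing, outer faces 60 mm apart free, 44 mm fully pinched; at these stops the same grip carries the cassette (25 N is ample)
- catch_left (a joint): travel of the +y catch towards the middle of the cassette, m: 0 free, 0.008 fully pinched (stop); a hook on its foot lies 5 mm under the well lip, so the cassette cannot rise unless both catches are pinched 6 mm or more. Springs back; 3 N at 0, 5 N at the stop
- catch_right (a joint): the same for the -y catch: 0 free, 0.008 fully pinched
- crucible: bystander: open stainless steel cup, 72 mm across, 60 mm high, at one side of the bench. Origin: at its underside
- wrench: bystander: steel wrench lying flat, pointing away from the robot, between the station and the tote. Origin: at its underside
- bottle: bystander: amber glass jar with black cap, 56 mm across, 120 mm high, at one side. Origin: at its underside
- fitting: bystander: brass sleeve, 26 mm across, 22 mm high, standing between the station and the tote. Origin: at its underside
- clamp: bystander: half of a split steel flange clamp, a half ring about 130 mm long, 30 mm high (screws to 44 mm), at one side. Origin: at its underside
- valve: bystander: small steel needle valve with a black T-handle, 70 mm long, 54 mm high, at one side. Origin: at its underside
Things that resemble listed ones, but are neither listed nor needed, are in the scene too. What is shaped like the pot_b but green is not meant. What is shaped like the pot_a but turquoise is not meant.

How it is judged:
On the way, in this order (a step that is already met when the one before it is completed fails the run):
1. both sample pots lie in the tote, let go (x of pot_a in the frame of tote between -0.095 and 0.095 m and y of pot_a in the frame of tote between -0.075 and 0.075 m and z of each of pot_a, pot_b in the frame of tote below 0.04 m and contact force between each of pot_a, pot_b and the fingers below 0.2 N and linear speed of each of pot_a, pot_b below 0.05 m/s and x of pot_b in the frame of tote between -0.095 and 0.095 m and y of pot_b in the frame of tote between -0.075 and 0.075 m), for 0.2 s.
2. the cassette is up out of its well, held by its two pinched catches (z of cassette in the frame of station above 0.1 m and contact force between cassette and the fingers above 2 N and value of joint each of catch_left, catch_right above 0.005 m and angle between cassette's own z axis and vertical below 0.35 rad and contact force between cassette and station below 0.1 N and contact force between cassette and tote below 0.1 N and contact force between cassette and crucible below 0.1 N and contact force between cassette and wrench below 0.1 N and contact force between cassette and bottle below 0.1 N and contact force between cassette and fitting below 0.1 N and contact force between cassette and clamp below 0.1 N and contact force between cassette and valve below 0.1 N), for 0.2 s.
At the end, for the whole second after the job is handed in: Both pots lie at rest in the tote, and the fingers hold the cassette (over 2 N) with both catches pinched at least 5 mm, upright within 0.35 rad, at rest (under 0.05 m/s), its foot at least 40 mm above the housing top, touching neither station, tote nor bystanders (all of step 1 and all of step 2 and linear speed of cassette below 0.05 m/s); the arm keeps its last pose, push and grip.
It fails at once if a bystander is moved by more than 30 mm (distance of any of crucible, wrench, bottle, fitting, clamp, valve from where it was at the start of the episode above 0.03 m).
It also fails if it takes over 67 s, if anything falls off the work surface, if the arm or the gripper's body presses on something with over 40 N, if the wrist force passes 120 N, or if a joint passes its speed limit or range.

## Working session

There is one attempt and no reset: what is moved stays moved. The work goes in short steps, Python scripts to look and compute and a tool call to move; the robot and the scene stay as the last step left them, time stands still between calls to the robot, and variables do not carry over. Pictures are saved under pics/ and viewed, at most 10 in all, crops included, and the job is handed in when it is done.

Besides the shell and the picture viewer there is one more tool, called after ">>>" in YAML: its name, and indented under it one key for each argument. jog_arm: Moves the arm, as the interface text tells. Its arguments: {"type":"object","properties":{"increments":{"type":"array","items":{"type":"array","items":{"type":"number"}}},"grip_force":{"type":"number"}},"required":["increments"]}

```bash
mkdir -p pics
cat > h.py <<'E'
import numpy as np, cv2
from scipy.spatial.transform import Rotation as R
from rig import arm
def rot(a):
    a=np.array(a,float)
    if a.shape==(3,3): return a
    return R.from_rotvec(a).as_matrix() if a.size==3 else R.from_quat(a).as_matrix()
def px2w(c,px,z):
    d=rot(c["attitude"])@np.linalg.inv(c["camera_matrix"])@np.array([px[0],px[1],1.])
    p=np.array(c["position"]); return p+d*(z-p[2])/d[2]
def w2px(c,P):
    q=rot(c["attitude"]).T@(np.array(P)-np.array(c["position"])); u=c["camera_matrix"]@q; return u[:2]/u[2]
E
python3 - <<'E'
from h import *
import pickle
for n in("scene","top"):
    c=arm.read_camera(n); cv2.imwrite(f"pics/{n}0.png",c["img"][:,:,::-1]); pickle.dump(c,open(n+"0.pkl","wb"))
    print(n,c["position"],c["attitude"],c["camera_matrix"])
print(arm.state())
E
```

```text
scene [ 1.24541033 -0.27646794  1.34145356] [-2.19318383 -1.50115577  0.44264009] [[475.94317363   0.         322.52203282]
 [  0.         475.94317363 199.33074246]
 [  0.           0.           1.        ]]
top [ 0.43863899 -0.01901955  1.05694374] [-2.1540629   2.1909251  -0.05583796] [[370.09774812   0.         319.78747992]
 [  0.         370.09774812 196.91727454]
 [  0.           0.           1.        ]]
{'time': 0.1, 'joint_pos': array([-1.42640824e+00,  3.13426066e-01,  1.49832912e+00,  7.56082443e-06,
        1.33097200e+00, -2.23431339e-01]), 'joint_vel': array([ 9.10937161e-06, -3.78402220e-03, -2.76800553e-03, -5.65287144e-05,
       -7.63627123e-04,  6.87572339e-04]), 'effort': array([ 2.09181613e-03, -4.02818549e+01, -2.52643186e+01,  6.94826385e-02,
        3.42552667e-02, -6.47636875e-05]), 'tcp_pos': array([ 0.18872738, -0.48970245,  0.24921394]), 'tool_rot': array([-3.08749980e+00, -5.74307906e-01, -8.19103705e-05]), 'force': array([0.12087738, 0.30501826, 0.62498681]), 'torque': array([-0.0222084 , -0.04380259, -0.03029658]), 'grip_force': 0.0, 'width': 0.08798964973108077}
```

View pics/top0.png

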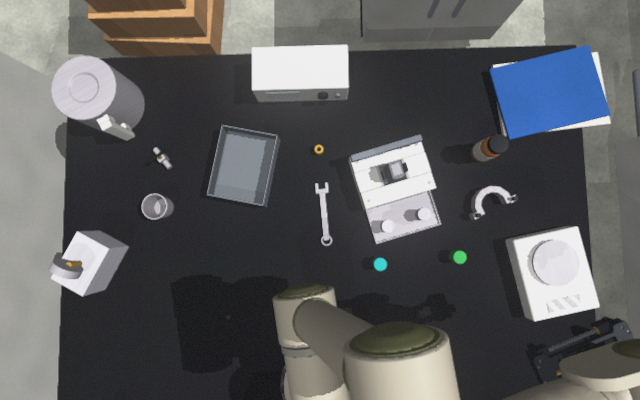

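View pics/scene0.png

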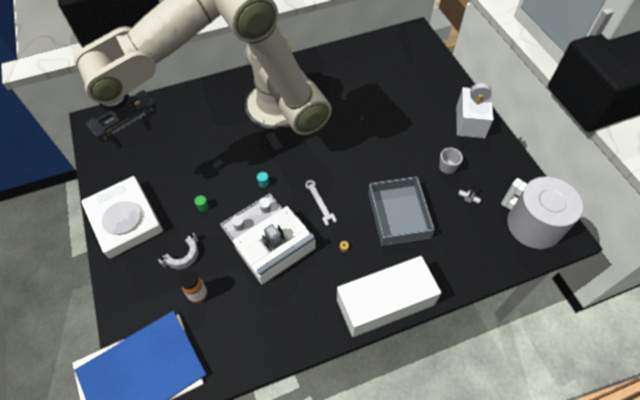

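Top view: the tote is at about (243,165) and the station at (395,185), with the cassette at (396,172). Pot candidates are white/steel at (388,227) and (423,214) on the tray, turquoise at (380,264) and green at (460,257). I choose the two on the tray: the left one (+y) is pot_a and the right one is pot_b. I'll check this in a close crop.

Run:
```python
import cv2
a=cv2.imread("pics/top0.png")[125:275,330:480]; cv2.imwrite("pics/topc.png",cv2.resize(a,(600,600),interpolation=cv2.INTER_CUBIC)[:,:])
a=cv2.imread("pics/scene0.png")[185:285,210:320]; cv2.imwrite("pics/scc.png",cv2.resize(a,(660,600),interpolation=cv2.INTER_CUBIC))
```

```text
(no output)
```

View pics/topc.png

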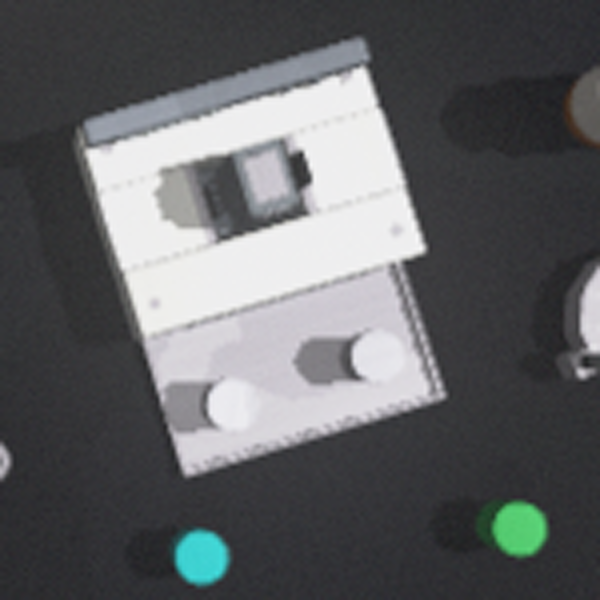

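View pics/scc.png

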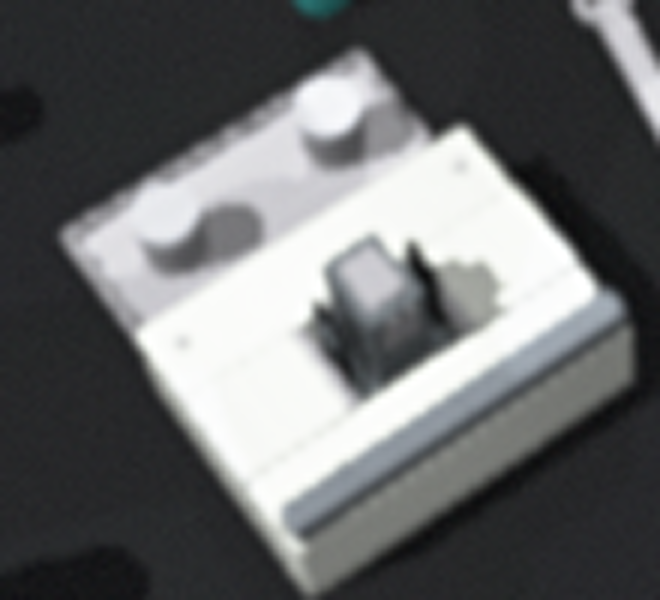

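The crops show two white pots on the tray. In the top crop they are at (231,404) = a and (378,355) = b, in the scene crop at (333,103) and (165,212). The cassette top is at (267,175) in top and (370,270) in scene. Turquoise and green stand on the bench and are ruled out.

Run:
```python
from h import *
import pickle
t=pickle.load(open("top0.pkl","rb")); s=pickle.load(open("scene0.pkl","rb"))
T=lambda x,y,z:px2w(t,((x+.5)/4-.5+330,(y+.5)/4-.5+125),z)
S=lambda x,y,z:px2w(s,((x+.5)/6-.5+210,(y+.5)/6-.5+185),z)
for n,a,b,z in[("pa",(231,404),(333,103),.046),("pb",(378,355),(165,212),.046),("cas",(267,175),(370,270),.115),("FL",(140,337),(464,126),.06),("FR",(427,252),(138,330),.06)]:
    print(n,T(*a,z).round(4),S(*b,z).round(4))
fl,fr=T(140,337,.06),T(427,252,.06); fl2,fr2=S(464,126,.06),S(138,330,.06)
for l,r in((fl,fr),(fl2,fr2)):
    d=(l-r)[:2];th=np.arctan2(-d[0],d[1]);print("yaw",np.degrees(th),"len",np.linalg.norm(d),"centre",(l+r)[:2]/2+.075*np.array([np.cos(th),np.sin(th)]))
# tray corners
print("tray",T(185,475,.01),T(445,398,.01), "hump rear R",T(366,38,.082),"rear L",T(78,123,.082))
# tote rim from top0
q=[px2w(t,p,.055) for p in((222,126),(279,133),(266,206),(208,195))]; print("tote",np.round(q,3),np.mean(q,0)); print([np.linalg.norm(q[i]-q[i-1]).round(3) for i in range(4)])
st=arm.state(); print(R.from_rotvec(st["tool_rot"]).as_matrix().round(3))
print("wrench,fitting",px2w(t,(325,241),.01),px2w(t,(321,187),.01),px2w(t,(319,149),.022))
```

```text
pa [ 0.4327 -0.1786  0.046 ] [ 0.4321 -0.1795  0.046 ]
pb [ 0.4642 -0.2789  0.046 ] [ 0.4637 -0.281   0.046 ]
cas [ 0.5785 -0.195   0.115 ] [ 0.5732 -0.1964  0.115 ]
FL [ 0.4786 -0.1169  0.06  ] [ 0.4796 -0.1207  0.06  ]
FR [ 0.5324 -0.3106  0.06  ] [ 0.533 -0.312  0.06 ]
yaw 15.52764359815557 len 0.20103703385972643 centre [ 0.57775145 -0.19362882]
yaw 15.59408681196713 len 0.19858907307066184 centre [ 0.57854829 -0.19620218]
tray [ 0.38339398 -0.15077312  0.01      ] [ 0.43423391 -0.33366075  0.01      ] hump rear R [ 0.67388234 -0.26947858  0.082     ] rear L [ 0.62068928 -0.07715119  0.082     ]
tote [[0.715 0.271 0.055]
 [0.692 0.113 0.055]
 [0.491 0.15  0.055]
 [0.524 0.309 0.055]] [0.6056355  0.21078186 0.055     ]
[np.float64(0.195), np.float64(0.16), np.float64(0.204), np.float64(0.162)]
[[ 0.933  0.36  -0.   ]
 [ 0.36  -0.933  0.001]
 [ 0.    -0.001 -1.   ]]
wrench,fitting [ 0.39215149 -0.00839283  0.01      ] [5.44885815e-01 3.61141310e-04 1.00000000e-02] [0.65189165 0.00403651 0.022     ]
```

```bash
cat >> h.py <<'E'
def plan(*tg):
    s=arm.state(); M=R.from_rotvec(s["tool_rot"]); print("t",round(s["time"],2),"tcp",s["tcp_pos"].round(4),"w",round(s["width"],4),"g",round(s["grip_force"],1),"F",s["force"].round(1))
    for x,y,z,yaw in tg:
        G=R.from_euler("z",yaw,degrees=True)*R.from_rotvec([np.pi,0,0])
        print((M.inv().apply(np.array([x,y,z])-s["tcp_pos"])/.04).round(2),((M.inv()*G).as_rotvec(degrees=True)/5).round(2))
E
python3 -c "
from h import *
plan((.432,-.179,.13,15.5),(.432,-.179,.026,15.5))"
```

```text
t 0.1 tcp [ 0.1887 -0.4897  0.2492] w 0.088 g 0.0 F [0.1 0.3 0.6]
[ 8.47 -5.06  2.99] [-0.01 -0.    1.11]
[ 8.47 -5.05  5.59] [-0.01 -0.    1.11]
```

>>> jog_arm:
  increments:
    - [0,8.47,-5.06,0,0,0,1.11]
    - [0,8.47,-5.06,0,0,0,1.11]
    - [0,8.47,-5.06,0,0,0,1.11]
    - [0,8.47,-5.06,0,0,0,1.11]
    - [0,8.47,-5.06,0,0,0,1.11]
    - [0,8.47,-5.06,0,0,0,1.11]
    - [0,8.47,-5.06,0,0,0,1.11]
    - [0,8.47,-5.06,1.5,0,0,1.11]
    - [0,8.47,-5.06,3,0,0,1.11]
    - [0,8.47,-5.06,3,0,0,1.11]
    - [0,8.47,-5.06,3,0,0,1.11]
    - [0,8.47,-5.06,3,0,0,1.11]
  grip_force: 25

```text
time: 1.1
tcp_pos: [0.4311, -0.1753, 0.1247]
tool_rot: [-3.105, -0.428, 0.01]
force: [-0.5, 0.8, -0.4]
width: 0.0879
grip_force: 0.0
```

```bash
python3 -c "
from h import *
plan((.432,-.179,.13,15.5),(.432,-.179,.026,15.5))"
```

```text
t 1.1 tcp [ 0.4311 -0.1753  0.1247] w 0.0879 g 0.0 F [-0.5  0.8 -0.4]
[-0.    0.09 -0.13] [-0.09  0.06  0.04]
[0.01 0.12 2.47] [-0.09  0.06  0.04]
```

>>> jog_arm:
  increments:
    - [0,0,0,0,0,0,0]
    - [0,0,0,0,0,0,0]
    - [0,0,0,0.8,0,0,0]
    - [0,0,0,1.5,0,0,0]
    - [0,0,0,1.9,0,0,0]
    - [0,0,0,1.9,0,0,0]
    - [0,0,0,1.9,0,0,0]

```text
time: 1.68
tcp_pos: [0.4324, -0.1804, 0.0549]
tool_rot: [3.112, 0.422, 0.001]
force: [0.3, -0.9, -0.1]
width: 0.0882
grip_force: 0.0
```

```bash
python3 -c "
from h import *
plan((.432,-.179,.026,15.5))"
```

```text
t 1.68 tcp [ 0.4324 -0.1804  0.0549] w 0.0882 g 0.0 F [ 0.3 -0.9 -0.1]
[-0.   -0.04  0.72] [ 0.01 -0.01 -0.01]
```

>>> jog_arm:
  increments:
    - [0,0,-0.03,0.5,0,0,0]
    - [0,0,-0.03,0.7,0,0,0]
    - [0,0,-0.03,0.7,0,0,0]
    - [1,0,-0.03,0.7,0,0,0]
    - [1,0,-0.03,0.7,0,0,0]
    - [1,0,-0.03,0.7,0,0,0]
    - [1,0,-0.03,0.7,0,0,0]
    - [1,0,-0.03,0.7,0,0,0]
    - [1,0,-0.03,0.7,0,0,0]
    - [1,0,-0.03,0.7,0,0,0]

```text
time: 2.52
tcp_pos: [0.4319, -0.1781, 0.0258]
tool_rot: [3.113, 0.424, 0.0]
force: [-0.3, -0.1, 0.2]
width: 0.0435
grip_force: 0.0
```

```bash
python3 -c "
from h import *
plan((.432,-.179,.15,15.5),(.57,.20,.15,-10))"
```

```text
t 2.52 tcp [ 0.4319 -0.1781  0.0258] w 0.0435 g 0.0 F [-0.3 -0.1  0.2]
[-0.    0.02 -3.1 ] [ 0. -0.  0.]
[ 5.86 -8.18 -3.1 ] [ 0.  -0.   5.1]
```

>>> jog_arm:
  increments:
    - [1,0,0,0,0,0,0]
    - [1,0,0,0,0,0,0]
    - [1,0,0,0,0,0,0]
    - [1,0,0,0,0,0,0]
    - [1,0,0,-0.8,0,0,0]
    - [1,0,0,-1.6,0,0,0]
    - [1,0,0,-2.4,0,0,0]
    - [1,0,0,-3.1,0,0,0]
    - [1,0,0,-3.1,0,0,0]

```text
time: 3.27
tcp_pos: [0.4335, -0.1791, 0.1543]
tool_rot: [3.107, 0.424, 0.009]
force: [0.8, -0.9, -0.9]
width: 0.0331
grip_force: 24.7
```

```bash
python3 -c "
from h import *
plan((.612,.245,.15,80))"
```

```text
t 3.27 tcp [ 0.4335 -0.1791  0.1543] w 0.0331 g 24.7 F [ 0.8 -0.9 -0.9]
[ 7.14 -9.02  0.09] [ 1.000e-01 -1.000e-02 -1.289e+01]
```

>>> jog_arm:
  increments:
    - [1,7.17,-9.03,0,0,0,-12.9]
    - [1,7.17,-9.03,0,0,0,-12.9]
    - [1,7.17,-9.03,0,0,0,-12.9]
    - [1,7.17,-9.03,0,0,0,-12.9]
    - [1,7.17,-9.03,0,0,0,-12.9]
    - [1,7.17,-9.03,0,0,0,-12.9]
    - [1,7.17,-9.03,0,0,0,-12.9]
    - [1,7.17,-9.03,0,0,0,-12.9]
    - [1,7.17,-9.03,0,0,0,-12.9]
    - [1,7.17,-9.03,0,0,0,-12.9]
    - [1,7.17,-9.03,0,0,0,-12.9]
    - [1,7.17,-9.03,0,0,0,-12.9]

```text
time: 4.27
tcp_pos: [0.6117, 0.2524, 0.1474]
tool_rot: [-2.4, -2.024, 0.0]
force: [-0.9, -0.8, -0.1]
width: 0.0329
grip_force: 24.7
```

>>> jog_arm:
  increments:
    - [1,0,0,0,0,0,0]
    - [1,0,0,0,0,0,0]
    - [1,0,0,0,0,0,0]

```text
time: 4.52
tcp_pos: [0.6112, 0.2455, 0.1492]
tool_rot: [-2.407, -2.018, 0.002]
force: [-0.1, -0.3, -0.6]
width: 0.0331
grip_force: 24.7
```

```bash
python3 -c "
from h import *
plan((.612,.245,.029,80))"
```

```text
t 4.52 tcp [0.6112 0.2455 0.1492] w 0.0331 g 24.7 F [-0.1 -0.3 -0.6]
[-0.01  0.03  3.01] [-0.01  0.01 -0.01]
```

Lower, release, and rise.

>>> jog_arm:
  increments:
    - [1,0,0,0.8,0,0,0]
    - [1,0,0,1.6,0,0,0]
    - [1,0,0,2.3,0,0,0]
    - [1,0,0,2.8,0,0,0]
    - [1,0,0,2.98,0,0,0]
    - [1,0,0,2.98,0,0,0]
    - [1,0,0,2.98,0,0,0]
    - [0.25,0,0,2.98,0,0,0]
    - [0.25,0,0,2.98,0,0,0]
    - [0.25,0,0,2.98,0,0,0]
    - [0.25,0,0,2.98,0,0,0]
    - [0.25,0,0,2.98,0,0,0]

```text
time: 5.52
tcp_pos: [0.6116, 0.2468, 0.031]
tool_rot: [2.406, 2.02, 0.001]
force: [0.3, -0.2, -0.1]
width: 0.0646
grip_force: 0.0
```

>>> jog_arm:
  increments:
    - [0.2,0,0,0,0,0,0]
    - [0,0,0,-1,0,0,0]
    - [0,0,0,-2,0,0,0]
    - [0,0,0,-3,0,0,0]
    - [0,0,0,-3,0,0,0]
    - [0,0,0,-3,0,0,0]

```text
time: 6.02
tcp_pos: [0.6123, 0.247, 0.1529]
tool_rot: [2.404, 2.019, 0.006]
force: [-0.1, 0.9, -0.5]
width: 0.0881
grip_force: 0.0
```

```bash
python3 -c "
from h import *
plan((.464,-.280,.14,15.5))
c=arm.read_camera('top');cv2.imwrite('pics/top1.png',cv2.resize(c['img'][100:260,190:450,::-1],(780,480),interpolation=cv2.INTER_CUBIC))"
```

```text
t 6.02 tcp [0.6123 0.247  0.1529] w 0.0881 g 0.0 F [-0.1  0.9 -0.5]
[-13.62  -1.37   0.29] [ 0.03 -0.05 12.91]
```

View pics/top1.png

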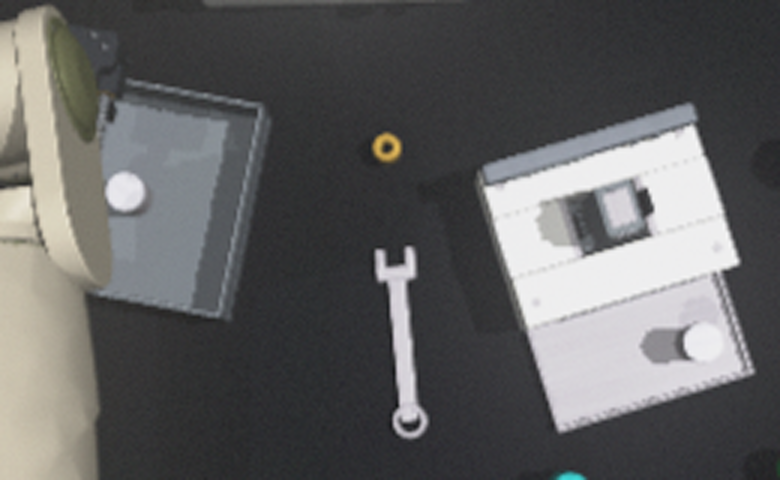

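Pot_a stands in the tote at crop (126,193). Pot_b is still at (702,341), unmoved. Going to pot_b next.

>>> jog_arm:
  increments:
    - [0,-13.6,-1.37,0,0,0,12.9]
    - [0,-13.6,-1.37,0,0,0,12.9]
    - [0,-13.6,-1.37,0,0,0,12.9]
    - [0,-13.6,-1.37,0,0,0,12.9]
    - [0,-13.6,-1.37,0,0,0,12.9]
    - [0,-13.6,-1.37,0,0,0,12.9]
    - [0,-13.6,-1.37,0,0,0,12.9]
    - [0,-13.6,-1.37,0,0,0,12.9]
    - [0,-13.6,-1.37,0,0,0,12.9]
    - [0,-13.6,-1.37,0,0,0,12.9]
    - [0,-13.6,-1.37,0,0,0,12.9]
    - [0,-13.6,-1.37,0,0,0,12.9]

```text
time: 7.07
tcp_pos: [0.4743, -0.2359, 0.1488]
tool_rot: [-3.11, -0.424, 0.004]
force: [0.2, -0.1, -0.0]
width: 0.0883
grip_force: 0.0
```

```bash
python3 -c "
from h import *
plan((.464,-.280,.14,15.5))"
```

```text
t 7.07 tcp [ 0.4743 -0.2359  0.1488] w 0.0883 g 0.0 F [ 0.2 -0.1 -0. ]
[-0.54  1.    0.22] [-0.03  0.02  0.  ]
```

>>> jog_arm:
  increments:
    - [0,-0.5,0.9,0,0,0,0]
    - [0,-0.5,0.9,0.2,0,0,0]
    - [0,-0.5,0.9,0.9,0,0,0]
    - [0,-0.5,0.9,1.5,0,0,0]
    - [0,-0.5,0.9,1.8,0,0,0]
    - [0,-0.5,0.9,1.8,0,0,0]
    - [0,-0.5,0.9,1.8,0,0,0]
    - [0,-0.5,0.9,1.8,0,0,0]

```text
time: 7.73
tcp_pos: [0.4665, -0.2745, 0.0788]
tool_rot: [3.113, 0.425, 0.0]
force: [-0.1, -0.0, 0.4]
width: 0.0878
grip_force: 0.0
```

```bash
python3 -c "
from h import *
plan((.464,-.280,.026,15.5))"
```

```text
t 7.73 tcp [ 0.4665 -0.2745  0.0788] w 0.0878 g 0.0 F [-0.1 -0.   0.4]
[-0.1   0.12  1.32] [ 0.   -0.    0.01]
```

>>> jog_arm:
  increments:
    - [0,-0.1,0.12,0.2,0,0,0]
    - [0,-0.1,0.12,0.8,0,0,0]
    - [0,-0.1,0.12,1.2,0,0,0]
    - [0,-0.1,0.12,1.3,0,0,0]
    - [0.3,-0.1,0.12,1.3,0,0,0]
    - [1,-0.1,0.12,1.3,0,0,0]
    - [1,-0.1,0.12,1.3,0,0,0]
    - [1,-0.1,0.12,1.3,0,0,0]
    - [1,-0.1,0.12,1.3,0,0,0]
    - [1,-0.1,0.12,1.3,0,0,0]
    - [1,-0.1,0.12,1.3,0,0,0]
    - [1,-0.1,0.12,1.3,0,0,0]

```text
time: 8.73
tcp_pos: [0.4638, -0.2803, 0.0267]
tool_rot: [3.113, 0.424, 0.0]
force: [0.6, -0.8, 0.5]
width: 0.0371
grip_force: 0.0
```

>>> jog_arm:
  increments:
    - [1,0,0,0,0,0,0]
    - [1,0,0,0,0,0,0]
    - [1,0,0,0,0,0,0]
    - [1,0,0,0,0,0,0]
    - [1,0,0,-0.8,0,0,0]
    - [1,0,0,-1.6,0,0,0]
    - [1,0,0,-2.4,0,0,0]
    - [1,0,0,-3.1,0,0,0]
    - [1,0,0,-3.1,0,0,0]
    - [1,0,0,-3.1,0,0,0]
    - [1,0,0,-3.1,0,0,0]

```text
time: 9.65
tcp_pos: [0.4633, -0.2799, 0.1494]
tool_rot: [-3.111, -0.424, 0.002]
force: [0.9, -0.5, -1.7]
width: 0.0334
grip_force: 24.7
```

```bash
python3 -c "
from h import *
plan((.599,.177,.15,80))"
```

```text
t 9.65 tcp [ 0.4633 -0.2799  0.1494] w 0.0334 g 24.7 F [ 0.9 -0.5 -1.7]
[ 6.33e+00 -1.01e+01 -1.00e-02] [ -0.02  -0.   -12.9 ]
```

>>> jog_arm:
  increments:
    - [1,6.33,-10.1,0,0,0,-12.9]
    - [1,6.33,-10.1,0,0,0,-12.9]
    - [1,6.33,-10.1,0,0,0,-12.9]
    - [1,6.33,-10.1,0,0,0,-12.9]
    - [1,6.33,-10.1,0,0,0,-12.9]
    - [1,6.33,-10.1,0,0,0,-12.9]
    - [1,6.33,-10.1,0,0,0,-12.9]
    - [1,6.33,-10.1,0,0,0,-12.9]
    - [1,6.33,-10.1,0,0,0,-12.9]
    - [1,6.33,-10.1,0,0,0,-12.9]
    - [1,6.33,-10.1,0,0,0,-12.9]
    - [1,6.33,-10.1,0,0,0,-12.9]

```text
time: 10.65
tcp_pos: [0.5992, 0.1812, 0.1483]
tool_rot: [-2.401, -2.022, 0.003]
force: [0.4, -1.1, 0.1]
width: 0.0336
grip_force: 24.7
```

>>> jog_arm:
  increments:
    - [1,0,0,0,0,0,0]
    - [1,0,0,0,0,0,0]
    - [1,0,0,0,0,0,0]

```text
time: 10.9
tcp_pos: [0.5991, 0.1758, 0.1493]
tool_rot: [-2.406, -2.018, 0.003]
force: [-0.7, -0.1, -0.6]
width: 0.0332
grip_force: 24.7
```

```bash
python3 -c "
from h import *
plan((.599,.177,.029,80))"
```

```text
t 10.9 tcp [0.5991 0.1758 0.1493] w 0.0332 g 24.7 F [-0.7 -0.1 -0.6]
[ 0.03 -0.    3.01] [-0.02  0.01 -0.  ]
```

>>> jog_arm:
  increments:
    - [1,0,0,0.8,0,0,0]
    - [1,0,0,1.6,0,0,0]
    - [1,0,0,2.3,0,0,0]
    - [1,0,0,2.8,0,0,0]
    - [1,0,0,2.98,0,0,0]
    - [1,0,0,2.98,0,0,0]
    - [1,0,0,2.98,0,0,0]
    - [0.25,0,0,2.98,0,0,0]
    - [0.25,0,0,2.98,0,0,0]
    - [0.25,0,0,2.98,0,0,0]
    - [0.25,0,0,2.98,0,0,0]
    - [0.25,0,0,2.98,0,0,0]

```text
time: 11.9
tcp_pos: [0.5997, 0.1768, 0.0318]
tool_rot: [2.406, 2.02, 0.001]
force: [-0.7, -1.0, 0.4]
width: 0.0645
grip_force: 0.0
```

>>> jog_arm:
  increments:
    - [0.2,0,0,0,0,0,0]
    - [0,0,0,-1,0,0,0]
    - [0,0,0,-2,0,0,0]
    - [0,0,0,-3,0,0,0]
    - [0,0,0,-4,0,0,0]
    - [0,0,0,-4,0,0,0]
    - [0,0,0,-4,0,0,0]

```text
time: 12.48
tcp_pos: [0.6002, 0.1769, 0.1935]
tool_rot: [2.404, 2.018, 0.006]
force: [-0.1, -0.5, -1.0]
width: 0.0883
grip_force: 0.0
```

```bash
python3 -c "
from h import *
plan((.577,-.195,.185,15.5))"
```

```text
t 12.48 tcp [0.6002 0.1769 0.1935] w 0.0883 g 0.0 F [-0.1 -0.5 -1. ]
[-9.26  1.04  0.21] [ 0.04 -0.04 12.91]
```

>>> jog_arm:
  increments:
    - [0,-9.26,1.04,0,0,0,12.9]
    - [0,-9.26,1.04,0,0,0,12.9]
    - [0,-9.26,1.04,0,0,0,12.9]
    - [0,-9.26,1.04,0,0,0,12.9]
    - [0,-9.26,1.04,0,0,0,12.9]
    - [0,-9.26,1.04,0,0,0,12.9]
    - [0,-9.26,1.04,0,0,0,12.9]
    - [0,-9.26,1.04,0,0,0,12.9]
    - [0,-9.26,1.04,0,0,0,12.9]
    - [0,-9.26,1.04,0,0,0,12.9]
    - [0,-9.26,1.04,0,0,0,12.9]
    - [0,-9.26,1.04,0,0,0,12.9]

```text
time: 13.48
tcp_pos: [0.576, -0.1946, 0.1899]
tool_rot: [-3.111, -0.426, 0.003]
force: [0.7, 0.5, -0.8]
width: 0.0885
grip_force: 0.0
```

>>> jog_arm:
  increments:
    - [0,0,0,0,0,0,0]
    - [0,0,0,0,0,0,0]
    - [0,0,0,0,0,0,0]
    - [0,0,0,0,0,0,0]

```text
time: 13.82
tcp_pos: [0.5765, -0.1945, 0.1913]
tool_rot: [-3.112, -0.426, 0.0]
force: [-0.3, -0.7, -0.4]
width: 0.088
grip_force: 0.0
```

```bash
python3 -c "
from h import *
plan((.577,-.195,.084,15.5))
c=arm.read_camera('top');s=arm.read_camera('scene')
a=cv2.resize(c['img'][115:215,200:290],(360,400),interpolation=cv2.INTER_CUBIC);b=cv2.resize(s['img'][190:290,220:330],(440,400),interpolation=cv2.INTER_CUBIC)
cv2.imwrite('pics/m2.png',np.hstack([a,b])[:,:,::-1])"
```

```text
t 13.82 tcp [ 0.5765 -0.1945  0.1913] w 0.088 g 0.0 F [-0.3 -0.7 -0.4]
[0.01 0.02 2.68] [-0.    0.    0.02]
```

View pics/m2.png

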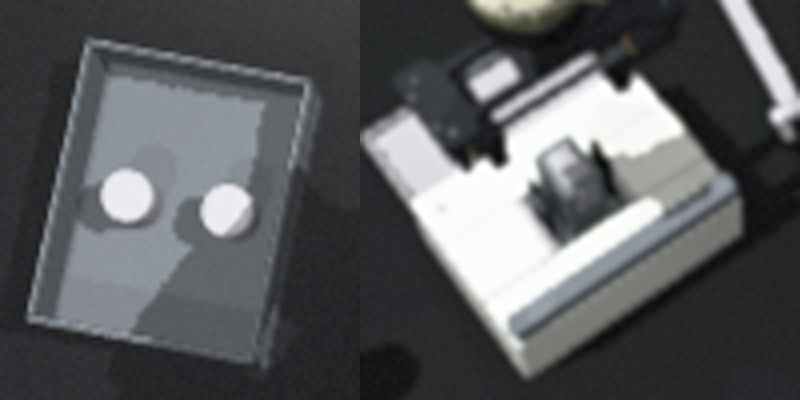

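Both pots stand in the tote at (128,195) and (227,210), and the cassette is unmoved. Descending over it.

>>> jog_arm:
  increments:
    - [0,0,0,0.5,0,0,0]
    - [0,0,0,1,0,0,0]
    - [0,0,0,1.5,0,0,0]
    - [0,0,0,2,0,0,0]
    - [0,0,0,2.4,0,0,0]
    - [0,0,0,2.68,0,0,0]
    - [0,0,0,2.68,0,0,0]
    - [0,0,0,2.68,0,0,0]
    - [0,0,0,2.68,0,0,0]
  grip_force: 35

```text
time: 14.67
tcp_pos: [0.5769, -0.1955, 0.0853]
tool_rot: [3.112, 0.424, 0.002]
force: [1.1, -0.8, 0.3]
width: 0.0885
grip_force: 0.0
```

>>> jog_arm:
  increments:
    - [1,0,0,0,0,0,0]
    - [1,0,0,0,0,0,0]
    - [1,0,0,0,0,0,0]
    - [1,0,0,0,0,0,0]
    - [1,0,0,0,0,0,0]
    - [1,0,0,0,0,0,0]
    - [1,0,0,0,0,0,0]
    - [1,0,0,0,0,0,0]
    - [1,0,0,0,0,0,0]
    - [1,0,0,0,0,0,0]
    - [1,0,0,0,0,0,0]
    - [1,0,0,0,0,0,0]

```text
time: 15.67
tcp_pos: [0.5765, -0.1955, 0.0849]
tool_rot: [3.112, 0.424, 0.001]
force: [-1.5, -0.0, 5.7]
width: 0.0408
grip_force: 35.0
```

```bash
python3 -c "
from h import *
plan((.577,-.195,.084,15.5))"
```

```text
t 15.67 tcp [ 0.5765 -0.1955  0.0849] w 0.0408 g 35.0 F [-1.5 -0.   5.7]
[ 0.01 -0.01  0.02] [ 0.01 -0.01  0.  ]
```

>>> jog_arm:
  increments:
    - [1,0,0,-0.1,0,0,0]
    - [1,0,0,-0.2,0,0,0]
    - [1,0,0,-0.3,0,0,0]
    - [1,0,0,-0.4,0,0,0]
    - [1,0,0,-0.4,0,0,0]

```text
time: 16.08
tcp_pos: [0.5766, -0.1954, 0.1009]
tool_rot: [3.112, 0.424, 0.001]
force: [-0.4, 0.1, -3.2]
width: 0.0405
grip_force: 35.0
```

No snag: the load is about the cassette's weight. Continuing up.

>>> jog_arm:
  increments:
    - [1,0,0,-0.3,0,0,0]
    - [1,0,0,-0.6,0,0,0]
    - [1,0,0,-0.9,0,0,0]
    - [1,0,0,-1.2,0,0,0]
    - [1,0,0,-1.5,0,0,0]
    - [1,0,0,-1.8,0,0,0]
    - [1,0,0,-2.1,0,0,0]
    - [1,0,0,-2.3,0,0,0]
    - [1,0,0,-2.4,0,0,0]
    - [1,0,0,-2.4,0,0,0]
    - [1,0,0,-2.4,0,0,0]
    - [1,0,0,-2.4,0,0,0]

```text
time: 17.08
tcp_pos: [0.5761, -0.1952, 0.1954]
tool_rot: [-3.112, -0.424, 0.002]
force: [0.3, 0.2, -4.0]
width: 0.0408
grip_force: 35.0
```

```bash
python3 -c "
from h import *
plan()
c=arm.read_camera('top');s=arm.read_camera('scene')
a=cv2.resize(c['img'][115:215,200:290],(360,400),interpolation=cv2.INTER_CUBIC);b=cv2.resize(s['img'][190:290,220:330],(440,400),interpolation=cv2.INTER_CUBIC)
cv2.imwrite('pics/m3.png',np.hstack([a,b])[:,:,::-1])"
```

```text
t 17.08 tcp [ 0.5761 -0.1952  0.1954] w 0.0408 g 35.0 F [ 0.3  0.2 -4. ]
```

View pics/m3.png

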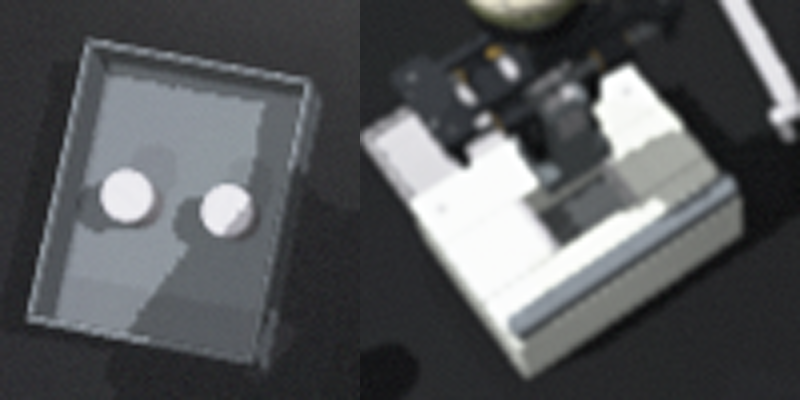

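The cassette hangs upright at (570,140) above the empty well at (595,205), and the pots are still in the tote. Settling, then handing in.

>>> jog_arm:
  increments:
    - [1,0,0,0,0,0,0]
    - [1,0,0,0,0,0,0]
    - [1,0,0,0,0,0,0]
    - [1,0,0,0,0,0,0]
    - [1,0,0,0,0,0,0]
    - [1,0,0,0,0,0,0]
    - [1,0,0,0,0,0,0]
    - [1,0,0,0,0,0,0]

```text
time: 17.85
tcp_pos: [0.5764, -0.1953, 0.1961]
tool_rot: [3.113, 0.424, -0.0]
force: [-0.6, 0.7, -2.8]
width: 0.0409
grip_force: 35.0
```

```bash
python3 -c "
from h import *
plan(); print(arm.sign_off())"
```

```text
t 17.85 tcp [ 0.5764 -0.1953  0.1961] w 0.0409 g 35.0 F [-0.6  0.7 -2.8]
the job is handed in; nothing more can be done
None
```

I handed the job in at about 18 s: both pots stand in the tote, and the gripper holds the cassette upright by its pinched catches, with its foot about 7 cm above the housing; no verdict was returned.

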